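# Seat the pearl knob on the lacquered box lid

### The job

The charcoal polishing block has been left lying on the red jewellery box lid: put it back in its shallow wooden tray. Then slide the mother-of-pearl knob over the brass pin in the middle of the lid until it drops on and sits flat on the lacquer, and press it down gently, as for gluing, with a steady push of about one kilo (10 N). Finish while still holding it pressed like that; do not let go or lift away, and leave the calipers, the jar, the burnishing stick and the open red box where they are.

Things in the scene. Friction and masses are not known exactly. Their poses are not given: they have to be found in the camera images.
- rest: fixed dark wooden rest, 190 (x) x 150 (y) x 12 mm, origin at the centre of its underside on the bench, z up. In it, between low pale cleats (top 24 mm above the bench), lies the red lacquered lid: 160 along x, 120 along y, 22 mm thick, its flat top 42 mm above the bench. The lid cannot slide, turn or be lifted out
- lid (a joint): how far the lid is pressed down (m), 0 at rest: it lies on a soft rubber pad and sinks straight down by 1 mm for every 3 N, at most 8 mm
- seat (a point): point on the lid's top surface at the foot of the brass pin, the middle of the lid (42 mm above the bench when not pressed); axes as the rest's; sinks with the lid
- pin_tip (a point): tip of the upright brass locating pin in the middle of the lid: 8 mm diameter, stands 8 mm above the lid's top, its top 1.5 mm coned down to 5 mm diameter
- pearl_knob: round lid knob standing on the bench socket down: 52 mm diameter, 18 mm high, white mother-of-pearl face (top 7 mm) on a dark horn collar (lower 11 mm), about 70 g. Origin at the centre of its underside, z up. In the middle of the underside, hidden from above, is a blind socket of 9.4 mm diameter, 11 mm deep, for the pin. Any yaw will do
- charcoal: black charcoal polishing block, 60 (its x) x 36 (its y) x 24 mm high, about 80 g, lying flat on the lid close beside the pin, where the knob has to go; origin at the centre of its underside, z up. It is loose
- charcoal_center (a point): centre of the charcoal block
- tray: shallow open wooden tray fixed to the bench, home of the charcoal, outside 150 (x) x 120 (y) x 20 mm high, walls and floor 6 mm thick (inside 138 x 108 mm, 14 mm deep); origin at the centre of its underside, z up
- calipers: brass calipers lying flat on the bench, 150 mm long (x), jaws to its +y, 4 to 11 mm high; origin in the middle of the beam's underside. Not to be disturbed
- jar: closed amber glass jar, 52 mm diameter, 65 mm high; origin at the centre of its underside. Not to be disturbed
- burnisher: horn burnishing stick lying on the bench, 150 (x) x 14 x 10 mm; origin at the centre of its underside. Not to be disturbed
- box_base: open red lacquered jewellery box without its lid, 160 (x) x 120 (y) x 65 mm high; origin at the centre of its underside. Not to be disturbed
Things that resemble listed ones, but are neither listed nor needed, are in the scene too. What is meant by the pearl_knob is not orange, and is the larger of those in its own colour.

How it is judged:
By the outcome, as a careful person would: the job done as asked, in the order asked, and still so for the second after the job is handed in, while the arm keeps its last pose, push and grip.
It also fails if it takes over 64 s, if anything falls off the work surface, if the arm or the gripper's body presses on something with over 40 N, if the wrist force passes 120 N, or if a joint passes its speed limit or range.

### The arm

A 7-joint arm with a two-finger parallel gripper is mounted at the origin on the work surface. World frame = base frame: x ahead of the robot, y to its left, z up, the work surface at z = 0. Lengths are in m, angles in rad, forces in N, time in s.
With the tool pointing down it reaches from about 0.4 to 0.9 m from the base axis. Payload 5.5 kg.
Tool frame: the origin (TCP) lies on the mounting face of the last link; the fingertips stand 173 mm ahead of it and the grasp point (between the pads) lies 155 mm ahead of it; y points along the fingers, x is the direction in which the jaws open and shut, and the axes are right-handed (so a half turn about y gives the same grasp; the last joint's range is limited). The gripper opens to 85 mm and grips with 20 to 120 N. Pads are 22 mm wide; open, the fingers measure 114 mm over their backs; the gripper's body (76 mm by 85 mm) begins 54 mm behind the grasp point. The pads swing forward as they close: fully open they stand 13 mm farther back than shut.
Start: joints at [1.578, 0.501, -0.427, 1.55, 0.221, 1.138, -0.21], TCP at [0.164, -0.629, 0.405] pointing down, gripper open.
Joint ranges: [-2.88, 2.88], [-0.31, 2.03], [-1.54, 1.56], [0.2, 2.42], [-1.41, 4.55], [0.19, 2.02], [-2.57, 2.57]. Speed limits (rad/s): [2.57, 2.57, 3.14, 3.14, 3.14, 3.14, 3.14].

### API

Orientations are given as a unit quaternion [x, y, z, w].
In Python, from rig import * gives the robot as it stands.
- The arm moves only by the tool arm_command, never from a script. Its argument "steps" is a list of rows, each an object with "xyz": the shift along the tool's x, y, z in cm, a list of three; "spin": the turn about the tool's y in degrees; "claw": the finger opening in cm, from 0 to 8.54. A call has 1 to 20 rows; each row is the pose to reach, as a shift and turn from the pose commanded when the call began, along the tool's axes at that moment; what a row does not reach only later rows make up. A row lasts 1/10 s, in which the tool goes at most 50 mm and 8.59 degrees, less where a joint would pass 70% of its speed; a pose out of reach is approached as far as the arm can. A call with a gripper value outside its range is refused whole. The fingers move at their own pace and stop on an object; "newtons" is the grip in N (left out, the last holds). Time passes only in rows, so rows that repeat a pose let the fingers close. It gives the time, the measured TCP pose, the force and the opening at its end, in the units of the state.
- sense(): the state, without advancing time (a new reading comes with each control period).
- camera(name): name is "scene" or "side" or "wrist"; returns the picture (384x512x3 uint8, red, green, blue); there is no depth.
- camera_model(name): a dict with "fx", "fy", "cx", "cy" (pixels), "dist_coeffs" ([k1, k2, p1, p2, k3] as OpenCV has them; the pictures are not rectified), "T" (4x4, takes a point from camera to world coordinates). Camera axes: x right, y down, z forward; pixel columns grow to the right and rows downward; lengths in m; the calibration is good to about 2 mm. A picture is of the moment at which its call begins: read the wrist's pose just before it. camera_model takes no time and is no camera call; for the wrist camera it gives the pose at the moment of the call.
- finish_job(): hands the job in, once; it reports no verdict.
Trained networks look in the newest picture that a camera, given by its name, has taken for a name from the list of things; names that differ only in an ending like _2 or _b are one class to them, and where a whole thing is asked for, a point or a joint stands for the part that bears it (a point fixed in the world has none). Each returns a list of dicts, best first, with "p" (0 to 1); they miss things now and then, are a little off and sometimes report something else, mostly with a low value. They report only what shows in the picture. A call takes as long as a camera call. They do not tell look-alikes from the thing itself.
- regions_of(camera, label): "mask" (384x512 bool, what is visible of it) and "centre" ([column, row] in pixels, amid what is visible of it).
The state is a dict: "clock": time; "joints": joint angles; "qvel": joint speeds; "joint_torque": joint torques, N m; "tool_pos": TCP position; "ee_rot": TCP orientation; "contact_force": force on the tool from outside, world axes, zero at the start; "torque": the same for the moment, N m; "gripper_width": finger opening in m.
Only numpy, scipy, OpenCV 4.12 (cv2) and the standard library are available. Lean on these libraries where they do the work, as an engineer would, in place of code of your own. Each camera call takes 0.05 s, during which the arm holds its last target.

## Working session

There is one attempt and no reset: what is moved stays moved. The work goes in short steps, Python scripts to look and compute and a tool call to move; the robot and the scene stay as the last step left them, time stands still between calls to the robot, and variables do not carry over. Pictures are saved under pics/ and viewed, and the job is handed in when it is done.

Besides the shell and the picture viewer there is one more tool, called after "Call:" as name(argument=value, ...), one argument or row to a line, values as JSON. arm_command: Moves the arm, as the interface text tells. Its arguments: {"type":"object","properties":{"steps":{"type":"array"},"newtons":{"type":"number"}},"required":["steps"]}

```bash
mkdir -p pics; ls
python3 - <<'E'
from rig import *
import cv2,numpy as np
s=sense();print({k:np.round(v,4) for k,v in s.items()})
for n in ("scene","side","wrist"):
    im=camera(n);cv2.imwrite(f"pics/a_{n}.png",im[:,:,::-1])
    m=camera_model(n);print(n,{k:np.round(v,4).tolist() for k,v in m.items()})
E
```

```text
pics
{'clock': np.float64(0.0), 'joints': array([ 1.5782,  0.5018, -0.4268,  1.5515,  0.2208,  1.1383, -0.2103]), 'qvel': array([-0.0005, -0.0003,  0.0004, -0.0007,  0.0014,  0.0008,  0.0015]), 'joint_torque': array([ 1.00000e-04, -5.69511e+01, -5.81620e+00, -2.80937e+01,
        1.06000e-02,  1.19000e-02,  0.00000e+00]), 'tool_pos': array([ 0.1643, -0.6285,  0.4037]), 'ee_rot': array([-0.5593,  0.4327, -0.4316,  0.5601]), 'contact_force': array([-0.4576,  0.8904, -0.363 ]), 'torque': array([ 0.04  , -0.0318,  0.026 ]), 'gripper_width': np.float64(0.0855)}
scene {'fx': 454.8239, 'fy': 454.8239, 'cx': 256.0289, 'cy': 192.5856, 'dist_coeffs': [0.0627, 0.0, 0.0, 0.0, 0.0], 'T': [[-0.1699, 0.8349, -0.5235, 1.2771], [0.9854, 0.1379, -0.1, 0.2214], [-0.0113, -0.5328, -0.8461, 1.1441], [0.0, 0.0, 0.0, 1.0]]}
side {'fx': 394.0916, 'fy': 394.0916, 'cx': 259.924, 'cy': 189.7743, 'dist_coeffs': [-0.0484, 0.0, 0.0, 0.0, 0.0], 'T': [[0.8546, -0.3499, 0.3837, 0.2102], [-0.5188, -0.6051, 0.6039, -0.5451], [0.0208, -0.7152, -0.6986, 0.8178], [0.0, 0.0, 0.0, 1.0]]}
wrist {'fx': 323.5203, 'fy': 323.5203, 'cx': 258.7049, 'cy': 188.6239, 'dist_coeffs': [-0.0848, 0.0, 0.0, 0.0, 0.0], 'T': [[0.2532, -0.9243, -0.2857, 0.2368], [-0.9674, -0.2425, -0.073, -0.6103], [-0.0018, 0.2948, -0.9555, 0.3729], [0.0, 0.0, 0.0, 1.0]]}
```

View pics/a_scene.png

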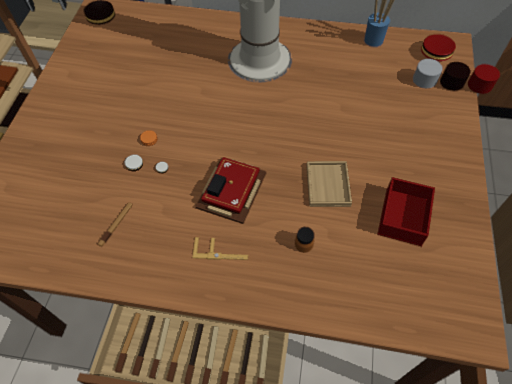

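View pics/a_side.png

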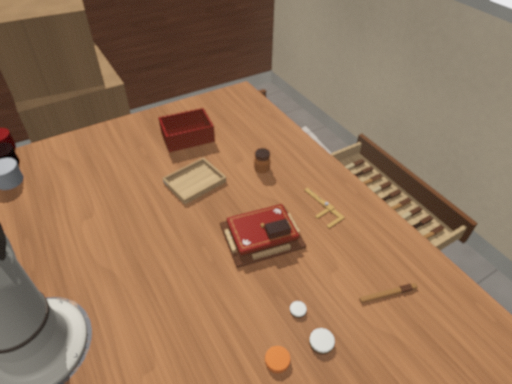

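View pics/a_wrist.png

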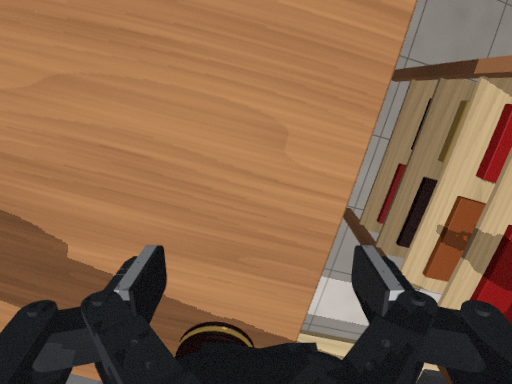

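The scene picture shows three candidate knobs: orange (148,138), large white (134,162) and small white (162,167). In the side picture they are at (278,358), (321,340) and (298,310). The larger white one fits the description. I'll measure it and confirm with a crop.

```bash
cat > h.py <<'E'
import cv2,numpy as np
from scipy.spatial.transform import Rotation as Ro
def ray(m,uv):
    K=np.array([[m['fx'],0,m['cx']],[0,m['fy'],m['cy']],[0,0,1.]])
    p=cv2.undistortPoints(np.array([[uv]],float),K,np.array(m['dist_coeffs'],float))[0,0]
    T=np.array(m['T']);d=T[:3,:3]@np.array([p[0],p[1],1]);return T[:3,3],d/np.linalg.norm(d)
def plane(m,uv,z):
    o,d=ray(m,uv);return o+d*(z-o[2])/d[2]
def tri(obs):
    A=np.zeros((3,3));b=np.zeros(3);L=[]
    for m,uv in obs:
        o,d=ray(m,uv);P=np.eye(3)-np.outer(d,d);A+=P;b+=P@o;L.append((P,o))
    x=np.linalg.solve(A,b);return x,[round(1000*float(np.linalg.norm(P@(x-o))),1) for P,o in L]
def proj(m,X):
    T=np.linalg.inv(np.array(m['T']));K=np.array([[m['fx'],0,m['cx']],[0,m['fy'],m['cy']],[0,0,1.]])
    return cv2.projectPoints(np.atleast_2d(np.array(X,float)),cv2.Rodrigues(T[:3,:3])[0],T[:3,3],K,np.array(m['dist_coeffs'],float))[0][:,0]
E
python3 - <<'E'
from rig import *
from h import *
ms={n:camera_model(n) for n in("scene","side")}
s=sense();R=Ro.from_quat(s['ee_rot']).as_matrix();print(np.round(R,3))
ims={n:camera(n) for n in ms}
for l in("pearl_knob","charcoal","tray","pin_tip","seat","rest"):
    for n in ms:
        for r in regions_of(n,l)[:3]:
            print(l,n,round(r['p'],2),np.round(r['centre'],1),r['mask'].sum(), np.round(plane(ms[n],r['centre'],{'pearl_knob':.018,'charcoal':.066,'tray':.01,'pin_tip':.042,'rest':.042,'seat':.042}[l]),3))
a=cv2.resize(ims['scene'][120:220,110:360],None,fx=3,fy=3,interpolation=cv2.INTER_CUBIC)
cv2.imwrite('pics/b1.png',a[:,:,::-1])
a=cv2.resize(ims['side'][150:380,150:350],None,fx=2.6,fy=2.6,interpolation=cv2.INTER_CUBIC)
cv2.imwrite('pics/b2.png',a[:,:,::-1])
print(sense()['clock'])
E
```

```text
[[ 0.253 -0.     0.967]
 [-0.967  0.002  0.253]
 [-0.002 -1.     0.   ]]
pearl_knob scene 0.67 [161.2 170.4] 93 [ 0.549 -0.208  0.018]
pearl_knob scene 0.6 [149.8 137.9] 197 [ 0.434 -0.278  0.018]
pearl_knob scene 0.52 [132.1 163.5] 252 [ 0.539 -0.302  0.018]
pearl_knob side 0.83 [274.6 359.7] 544 [ 0.419 -0.291  0.018]
pearl_knob side 0.78 [293.9 309.7] 222 [ 0.517 -0.218  0.018]
pearl_knob side 0.66 [319.  342.8] 551 [ 0.518 -0.309  0.018]
charcoal scene 0.7 [215.2 184. ] 281 [ 0.601 -0.025  0.066]
charcoal side 0.59 [276.9 227.7] 365 [ 0.59  -0.032  0.066]
tray scene 0.74 [327.  182.4] 1838 [0.506 0.29  0.01 ]
pin_tip scene 0.58 [232.3 186.4] 1776 [0.586 0.02  0.042]
pin_tip side 0.79 [257.7 231.1] 2046 [ 0.553 -0.     0.042]
seat scene 0.87 [233.2 185.6] 1718 [0.582 0.022 0.042]
seat side 0.87 [257.9 229.7] 2149 [0.556 0.003 0.042]
rest scene 0.69 [233.3 190.3] 2445 [0.598 0.025 0.042]
rest side 0.83 [255.7 236.5] 3261 [ 0.54  -0.013  0.042]
rest side 0.36 [255.9 230.6] 2037 [0.55  0.003 0.042]
0.85
```

View pics/b1.png

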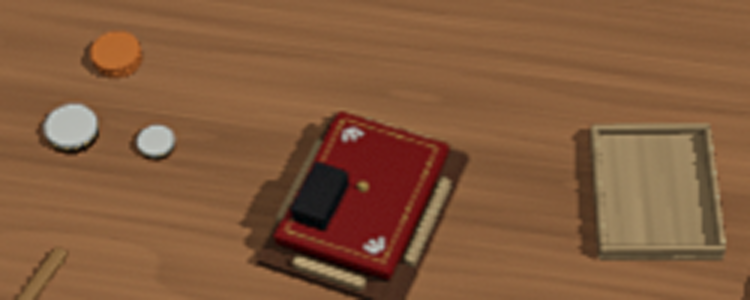

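View pics/b2.png

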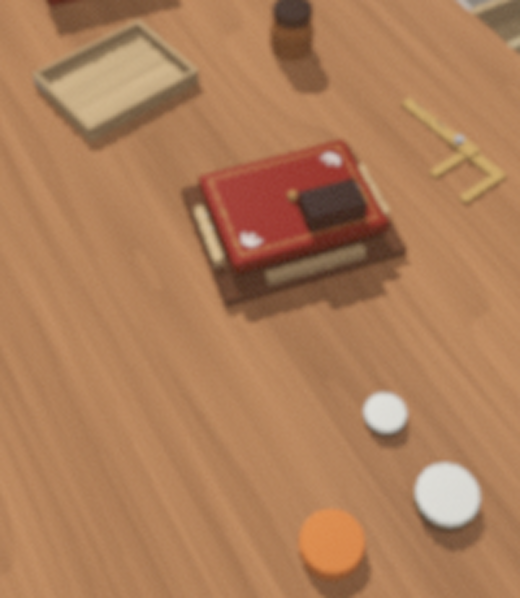

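Both crops confirm it: the large white knob at scene (134,162) / side (322,340) is the pearl_knob. The block lies beside the pin, which is at about scene (231,182) / side (262,225). Next I'll refine by colour segmentation and a model fit.

```bash
cat > fit.py <<'E'
from h import *
from scipy.optimize import minimize
def boxpts(x,y,yaw,z0,l,w,h):
    c,s=np.cos(yaw),np.sin(yaw)
    return np.array([[x+c*a*l/2-s*b*w/2,y+s*a*l/2+c*b*w/2,z0+k*h] for a in(-1,1) for b in(-1,1) for k in(0,1)])
def hullmask(m,P,S=4):
    im=np.zeros((384*S,512*S),np.uint8)
    u=proj(m,P); h=cv2.convexHull(((u+.5)*S-.5).astype(np.float32)).round().astype(int)
    cv2.fillConvexPoly(im,h,1);return cv2.resize(im.astype(np.float32),(512,384),interpolation=cv2.INTER_AREA)
def fitbox(views,x0,z0,l,w,h):
    def c(q):
        return sum(np.abs(hullmask(m,boxpts(q[0]/100,q[1]/100,q[2]*.1,z0,l,w,h))-k).sum() for m,k in views)
    best=None
    for yaw in x0[2]:
        q=np.array([x0[0]*100,x0[1]*100,yaw*10])
        r=minimize(c,q,method='Nelder-Mead',options=dict(initial_simplex=np.vstack([q]+[q+d for d in np.eye(3)*[1,1,2]])))
        if best is None or r.fun<best.fun:best=r
    return best.x*[.01,.01,.1],best.fun
def disk(x,y,z,r,h=0):
    t=np.linspace(0,2*np.pi,40);return np.array([[x+r*np.cos(a),y+r*np.sin(a),zz] for a in t for zz in (z,z+h)])
E
python3 - <<'E'
from fit import *
V={n:cv2.imread(f'pics/a_{n}.png')[:,:,::-1].astype(int) for n in('scene','side')}
from rig import camera_model
ms={n:camera_model(n) for n in V}
# knob white
def comp(k,uv):
    n,l,st,c=cv2.connectedComponentsWithStats(k.astype(np.uint8))
    v=l[int(uv[1]),int(uv[0])];return l==v,c[v],st[v]
uvs={}
for n,uv in(('scene',(134,162)),('side',(321,340))):
    a=V[n];k=(a.min(2)>130)&(a.max(2)-a.min(2)<45)
    kk,c,st=comp(k,uv);uvs[n]=c;print(n,c,st)
print('knob tri',tri([(ms[n],uvs[n]) for n in ms]),[plane(ms[n],uvs[n],.0165).round(4) for n in ms])
print('pin tri',tri([(ms['scene'],(230.5,182)),(ms['side'],(262.3,225))]))
vs=[]
for n,uv in(('scene',(215,185)),('side',(277,229))):
    a=V[n];k=(a.max(2)<75);kk,c,st=comp(k,uv);print(n,c,st);vs.append((ms[n],kk.astype(float)))
for z0 in(.036,.042,.048):print('char',z0,fitbox(vs,(.595,-.03,(0,.5,1,1.5,2,2.5)),z0,.06,.036,.024))
# corners seen on tray scene & side
E
```

```text
scene [133.22751323 161.38624339] [125 155  17  14 189]
side [321.67806841 339.49899396] [309 328  26  25 497]
knob tri (array([ 0.52855594, -0.30362714,  0.01407576]), [1.1, 1.1]) [array([ 0.5295, -0.3016,  0.0165]), array([ 0.5282, -0.3053,  0.0165])]
pin tri (array([0.57299307, 0.01125929, 0.04319371]), [1.0, 1.0])
scene [215.89032258 185.08064516] [206 174  21  23 310]
side [256.36891004 192.58978945] [     0      0    512    384 192879]
char 0.036 (array([ 0.59348968, -0.02630666, -0.20206271]), np.float64(192753.25))
char 0.042 (array([ 0.59662274, -0.02492229, -0.18572156]), np.float64(192752.1875))
char 0.048 (array([ 0.60403089, -0.02140975,  2.89556313]), np.float64(192673.4375))
```

Run:
```python
from fit import *
V={n:cv2.imread(f'pics/a_{n}.png')[:,:,::-1].astype(int) for n in('scene','side')}
from rig import camera_model
ms={n:camera_model(n) for n in V}
def comp(k,uv):
    n,l,st,c=cv2.connectedComponentsWithStats(k.astype(np.uint8))
    v=l[int(uv[1]),int(uv[0])];return l==v,c[v],st[v]
print(V['side'][229,270:285].tolist())
vs=[]
for n,uv in(('scene',(215,185)),('side',(278,229))):
    a=V[n];k=(a.max(2)<75) if n=='scene' else (a.max(2)<90);kk,c,st=comp(k,uv);print(n,c,st);vs.append((ms[n],kk.astype(float)))
for z0 in(.038,.042,.046):print('char',z0,fitbox(vs,(.595,-.03,(0,.5,1,1.5,2,2.5)),z0,.06,.036,.024))
vs=[]
for n,uv in(('scene',(245,185)),('side',(245,235))):
    a=V[n];k=(a[:,:,0]>60)&(a[:,:,1]<.35*a[:,:,0])&(a[:,:,2]<.45*a[:,:,0]);kk,c,st=comp(k,uv);
    h=cv2.convexHull(np.argwhere(kk)[:,::-1].astype(np.int32));im=np.zeros((384,512),np.uint8);cv2.fillConvexPoly(im,h,1)
    print(n,c,st);vs.append((ms[n],im.astype(float)))
for z0 in(.016,.020,.024):print('lid',z0,fitbox(vs,(.573,.011,(-.3,.3)),z0,.16,.12,.022))
a=V['scene'];k=(a[:,:,0]>90)
```

```text
[[79, 60, 57], [78, 59, 55], [75, 58, 53], [77, 61, 55], [77, 57, 52], [76, 58, 53], [73, 55, 51], [78, 59, 55], [77, 61, 56], [76, 57, 51], [76, 57, 52], [74, 57, 50], [77, 57, 52], [73, 53, 46], [74, 52, 46]]
scene [215.89032258 185.08064516] [206 174  21  23 310]
side [277.25443787 229.03846154] [265 220  25  19 338]
char 0.038 (array([ 0.59368591, -0.02599386,  2.91400018]), np.float64(115.6875))
char 0.042 (array([ 0.59583741, -0.02594995,  2.92627056]), np.float64(120.6875))
char 0.046 (array([ 0.59684219, -0.02629975, -0.23020283]), np.float64(162.6875))
scene [233.77699531 184.01643192] [ 201  158   59   54 1278]
side [255.68187742 191.55755582] [     0      0    512    384 196418]
lid 0.016 (array([ 0.56366252,  0.01118509, -0.1737773 ]), np.float64(194137.6875))
lid 0.02 (array([ 0.56472327,  0.01284667, -0.18786827]), np.float64(194140.75))
lid 0.024 (array([ 0.56706866,  0.01392443, -0.176957  ]), np.float64(194153.5625))
```

Run:
```python
import cv2,numpy as np
a=cv2.imread('pics/a_scene.png');b=cv2.imread('pics/a_side.png')
A=cv2.resize(a[150:220,295:365],None,fx=5,fy=5,interpolation=cv2.INTER_CUBIC)
B=cv2.resize(b[145:215,155:235],None,fx=5,fy=5,interpolation=cv2.INTER_CUBIC)
cv2.imwrite('pics/c.png',np.hstack([A,B]))
```

```text
(no output)
```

View pics/c.png

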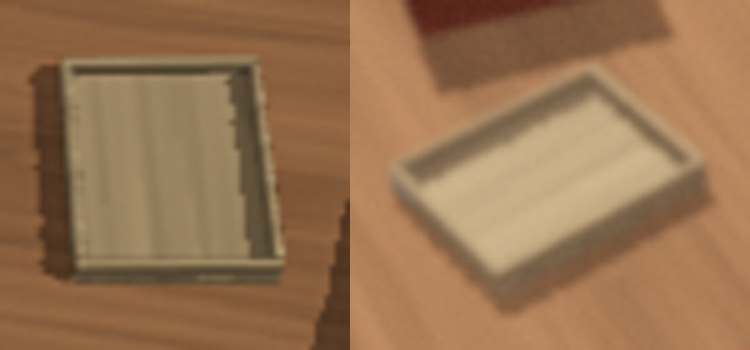

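```bash
cat > go.py <<'E'
from h import *
def rel(s,xyz,ang=None,R=None):
    """shift in tool cm from commanded ~ measured pose; ang = wanted world angle of tool x (deg)"""
    R=Ro.from_quat(s['ee_rot']).as_matrix()
    d=R.T@(np.array(xyz)-s['tool_pos'])*100
    cur=np.degrees(np.arctan2(R[1,0],R[0,0]))
    sp=0 if ang is None else -((ang-cur+180)%360-180)
    return np.round(d,2).tolist(),round(sp,2),'cur ang',round(cur,2),'tilt',np.round(R[2],4)
E
python3 - <<'E'
from go import *
from rig import *
sc,si=camera_model('scene'),camera_model('side')
A=[(308,162.4),(346.2,162),(351.6,202.4),(310,203)]
B=[(225.6,177.6),(164,178)] 
S={'a':(204,158.4),'b':(225.6,177.6),'c':(184.4,200.4),'d':(164,178)}
PA=np.array([plane(sc,u,.02) for u in A]);PS=np.array([plane(si,u,.02) for u in S.values()])
print(PA.round(3));print(PS.round(3));print(PA.mean(0),PS.mean(0))
print(rel(sense(),[.595,-.026,.36],-102.6))
E
```

```text
[[0.449 0.226 0.02 ]
 [0.429 0.34  0.02 ]
 [0.57  0.364 0.02 ]
 [0.591 0.248 0.02 ]]
[[0.569 0.353 0.02 ]
 [0.587 0.24  0.02 ]
 [0.442 0.214 0.02 ]
 [0.427 0.33  0.02 ]]
[0.50971105 0.29447257 0.02      ] [0.50640401 0.2846251  0.02      ]
([-47.43, 4.47, 56.9], np.float64(27.26), 'cur ang', np.float64(-75.34), 'tilt', array([ 1.e-04, -1.e+00,  0.e+00]))
```

Call:
arm_command(
  steps=[
    {"xyz": [-47.4,4.5,56.9],"spin": 27.3,"claw": 8.5},
    {"xyz": [-47.4,4.5,56.9],"spin": 27.3,"claw": 8.5},
    {"xyz": [-47.4,4.5,56.9],"spin": 27.3,"claw": 8.5},
    {"xyz": [-47.4,4.5,56.9],"spin": 27.3,"claw": 8.5},
    {"xyz": [-47.4,4.5,56.9],"spin": 27.3,"claw": 8.5},
    {"xyz": [-47.4,4.5,56.9],"spin": 27.3,"claw": 8.5},
    {"xyz": [-47.4,4.5,56.9],"spin": 27.3,"claw": 8.5},
    {"xyz": [-47.4,4.5,56.9],"spin": 27.3,"claw": 8.5},
    {"xyz": [-47.4,4.5,56.9],"spin": 27.3,"claw": 8.5},
    {"xyz": [-47.4,4.5,56.9],"spin": 27.3,"claw": 8.5},
    {"xyz": [-47.4,4.5,56.9],"spin": 27.3,"claw": 8.5},
    {"xyz": [-47.4,4.5,56.9],"spin": 27.3,"claw": 8.5},
    {"xyz": [-47.4,4.5,56.9],"spin": 27.3,"claw": 8.5},
    {"xyz": [-47.4,4.5,56.9],"spin": 27.3,"claw": 8.5},
    {"xyz": [-47.4,4.5,56.9],"spin": 27.3,"claw": 8.5},
    {"xyz": [-47.4,4.5,56.9],"spin": 27.3,"claw": 8.5},
    {"xyz": [-47.4,4.5,56.9],"spin": 27.3,"claw": 8.5},
    {"xyz": [-47.4,4.5,56.9],"spin": 27.3,"claw": 8.5},
    {"xyz": [-47.4,4.5,56.9],"spin": 27.3,"claw": 8.5},
    {"xyz": [-47.4,4.5,56.9],"spin": 27.3,"claw": 8.5},
  ],
)

```text
clock: 2.85
tool_pos: [0.5947, -0.0279, 0.3599]
ee_rot: [0.441, -0.552, 0.553, -0.441]
contact_force: [0.5, -0.1, 0.0]
gripper_width: 0.0851
```

```bash
cat > snap.py <<'E'
import sys
from rig import *
from go import *
import json
n=sys.argv[1]; cam=sys.argv[2] if len(sys.argv)>2 else 'wrist'
s=sense();m=camera_model(cam);im=camera(cam);cv2.imwrite(f'pics/{n}.png',im[:,:,::-1])
json.dump({k:np.array(v).tolist() for k,v in m.items()},open(f'pics/{n}.json','w'))
print(round(float(s['clock']),2),s['tool_pos'].round(4),s['contact_force'].round(2),round(float(s['gripper_width']),4),s['joints'].round(2),rel(s,s['tool_pos'])[2:])
E
python3 snap.py w1
```

```text
2.85 [ 0.5947 -0.0279  0.3599] [ 0.49 -0.05  0.01] 0.0851 [ 0.46  0.48 -0.6   1.73  0.32  1.02 -2.05] ('cur ang', np.float64(-102.79), 'tilt', array([ 8.e-04, -1.e+00,  2.e-04]))
```

View pics/w1.png

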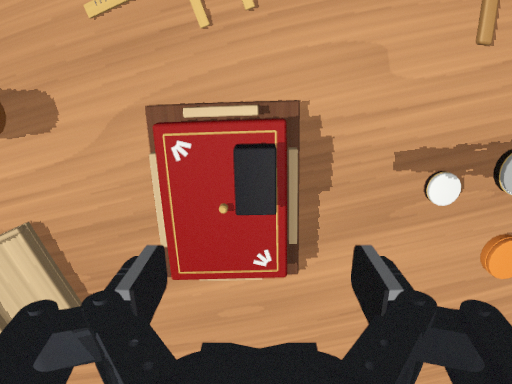

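The wrist view shows the block at about (255,180), parallel to the image, and the pin at (223,209). The small white knob is at (444,188), and the large one is partly hidden at the right edge.

Run:
```python
from fit import *
import json
m=json.load(open('pics/w1.json'));a=cv2.imread('pics/w1.png')[:,:,::-1].astype(int)
k=(a.max(2)<75);n,l,st,c=cv2.connectedComponentsWithStats(k.astype(np.uint8));v=l[180,255];print(c[v],st[v])
kk=(l==v).astype(float)
for z0 in (.038,.042,.046):print(fitbox([(m,kk)],(.595,-.026,(-.2,)),z0,.06,.036,.024))
from rig import camera_model
sc,si=camera_model('scene'),camera_model('side')
print('pin',plane(m,(223,209),.049),tri([(m,(223,209)),(sc,(230.5,182)),(si,(262.3,225))]))
u=proj(m,boxpts(*fitbox([(m,kk)],(.595,-.026,(-.2,)),.042,.06,.036,.024)[0],.042,.06,.036,.024));print(u.round(0).tolist())
```

```text
[254.99243466 178.64752407] [ 234  143   42   72 2908]
(array([ 0.593708  , -0.02546514, -0.19423139]), np.float64(114.125))
(array([ 0.59406891, -0.02528307, -0.21392853]), np.float64(206.6875))
(array([ 0.59507154, -0.02608888, -0.21981793]), np.float64(299.5625))
pin [0.57149766 0.0101696  0.049     ] (array([0.5718482 , 0.01098373, 0.04392481]), [2.0, 1.3, 1.7])
[[274.0, 206.0], [276.0, 216.0], [236.0, 207.0], [235.0, 216.0], [275.0, 143.0], [276.0, 148.0], [234.0, 143.0], [232.0, 148.0]]
```

Call:
arm_command(
  steps=[
    {"xyz": [-0.2,10,0.2],"spin": -0.7,"claw": 8.5},
    {"xyz": [-0.2,10,0.2],"spin": -0.7,"claw": 8.5},
    {"xyz": [-0.2,10,0.2],"spin": -0.7,"claw": 8.5},
    {"xyz": [-0.2,12.5,0.2],"spin": -0.7,"claw": 8.5},
    {"xyz": [-0.2,14.0,0.2],"spin": -0.7,"claw": 8.5},
    {"xyz": [-0.2,14.0,0.2],"spin": -0.7,"claw": 8.5},
  ],
  newtons=30,
)

```text
clock: 3.5
tool_pos: [0.5969, -0.0252, 0.2193]
ee_rot: [-0.446, 0.55, -0.549, 0.444]
contact_force: [-1.0, -1.1, -0.2]
gripper_width: 0.0849
```

```bash
python3 snap.py w2; python3 snap.py s2 side
```

```text
3.5 [ 0.5969 -0.0252  0.2193] [-1.01 -1.07 -0.18] 0.0849 [ 0.38  0.67 -0.51  1.81  0.45  0.78 -2.14] ('cur ang', np.float64(-101.97), 'tilt', array([ 7.e-04, -1.e+00, -2.e-03]))
3.55 [ 0.5975 -0.025   0.2204] [-0.26 -0.15  1.12] 0.0848 [ 0.38  0.67 -0.51  1.8   0.45  0.79 -2.14] ('cur ang', np.float64(-101.96), 'tilt', array([ 2.e-04, -1.e+00, -3.e-04]))
```

View pics/w2.png

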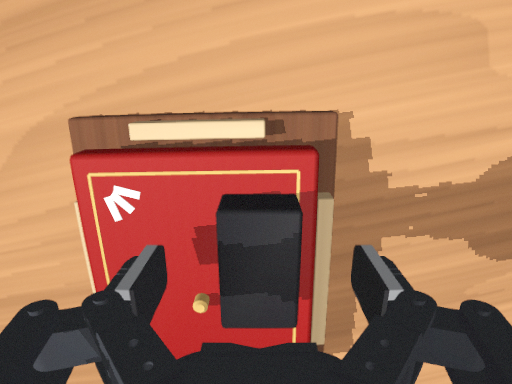

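View pics/s2.png

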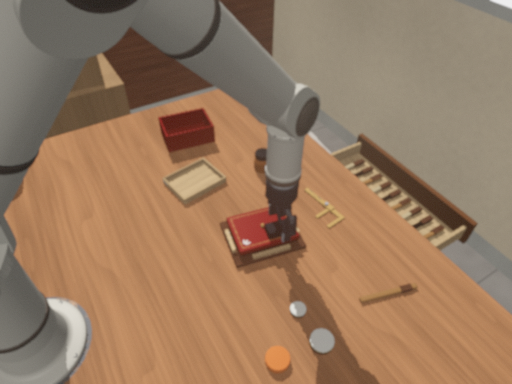

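The block sits centred between the jaws, spanning columns 218–301, with the pads at 165 and 352. Closing now.

Call:
arm_command(
  steps=[
    {"xyz": [0,0.1,0],"spin": 0,"claw": 3.0},
    {"xyz": [0,0.1,0],"spin": 0,"claw": 3.0},
    {"xyz": [0,0.1,0],"spin": 0,"claw": 3.0},
    {"xyz": [0,0.1,0],"spin": 0,"claw": 3.0},
    {"xyz": [0,0.1,0],"spin": 0,"claw": 3.0},
    {"xyz": [0,0.1,0],"spin": 0,"claw": 3.0},
    {"xyz": [0,0.1,0],"spin": 0,"claw": 3.0},
    {"xyz": [0,0.1,0],"spin": 0,"claw": 3.0},
  ],
  newtons=30,
)

```text
clock: 4.4
tool_pos: [0.5977, -0.0248, 0.2189]
ee_rot: [0.445, -0.549, 0.549, -0.445]
contact_force: [0.4, -0.3, 2.4]
gripper_width: 0.0352
```

```bash
python3 snap.py w3
```

```text
4.4 [ 0.5977 -0.0248  0.2189] [ 0.38 -0.29  2.44] 0.0352 [ 0.38  0.67 -0.51  1.8   0.45  0.78 -2.14] ('cur ang', np.float64(-101.95), 'tilt', array([-0.e+00, -1.e+00,  7.e-04]))
```

View pics/w3.png

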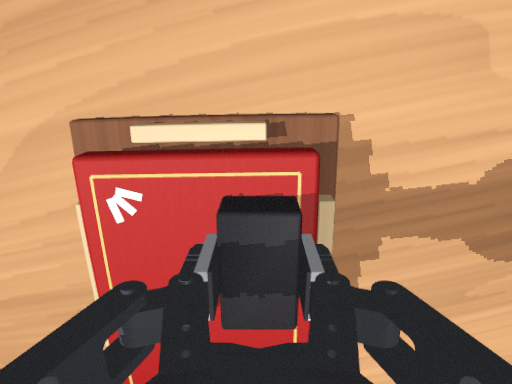

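Gripped at 35 mm. Lifting, then carrying it to the tray.

Call:
arm_command(
  steps=[
    {"xyz": [0,-3,0],"spin": 0,"claw": 3.0},
    {"xyz": [0,-7,0],"spin": 0,"claw": 3.0},
    {"xyz": [-4,-8,-2],"spin": -4,"claw": 3.0},
    {"xyz": [-8,-8,-4],"spin": -8,"claw": 3.0},
    {"xyz": [-12,-8,-6.5],"spin": -12,"claw": 3.0},
    {"xyz": [-16,-8,-8.7],"spin": -16,"claw": 3.0},
    {"xyz": [-20,-8,-10.7],"spin": -20,"claw": 3.0},
    {"xyz": [-24,-8,-13],"spin": -22,"claw": 3.0},
    {"xyz": [-27,-8,-14.5],"spin": -22,"claw": 3.0},
    {"xyz": [-28.8,-8,-15.3],"spin": -22,"claw": 3.0},
    {"xyz": [-28.8,-8,-15.3],"spin": -22,"claw": 3.0},
    {"xyz": [-28.8,-8,-15.3],"spin": -22,"claw": 3.0},
  ],
)

```text
clock: 5.65
tool_pos: [0.507, 0.2884, 0.2981]
ee_rot: [0.543, -0.454, 0.454, -0.542]
contact_force: [-0.2, -0.7, -0.9]
gripper_width: 0.0352
```

```bash
python3 snap.py w4; python3 snap.py c4 scene
```

```text
5.65 [0.507  0.2884 0.2981] [-0.25 -0.71 -0.9 ] 0.0352 [-0.03  0.58 -0.7   1.8   0.46  0.93 -2.33] ('cur ang', np.float64(-79.88), 'tilt', array([ 9.0e-04, -1.0e+00, -1.3e-03]))
5.7 [0.5075 0.2874 0.2981] [-0.1  -0.01 -0.41] 0.035 [-0.03  0.58 -0.7   1.8   0.46  0.93 -2.33] ('cur ang', np.float64(-79.99), 'tilt', array([ 0.0014, -1.    , -0.0011]))
```

View pics/w4.png

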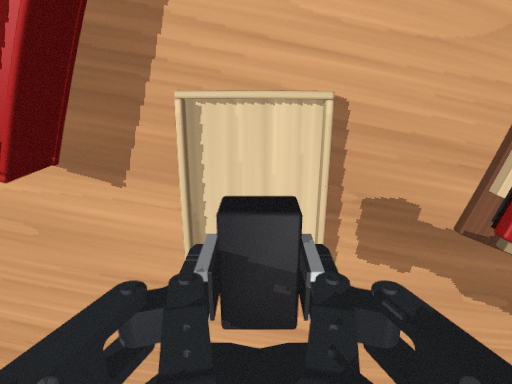

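View pics/c4.png

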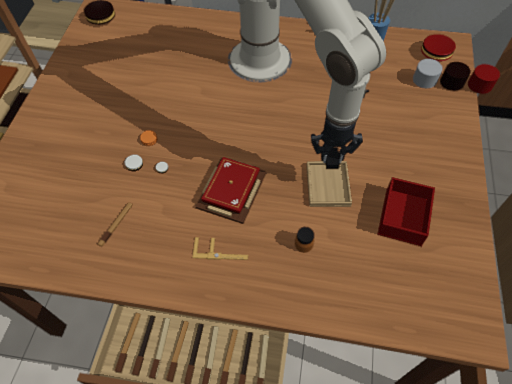

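Run:
```python
from h import *;import json
m=json.load(open('pics/w4.json'))
for u in((176,95),(333,95),(189,250),(325,250)):print(plane(m,u,.02).round(4))
a,b=plane(m,(176,95),.02),plane(m,(333,95),.02)
ed=(a-b)/np.linalg.norm(a-b);n=np.array([ed[1],-ed[0],0]);print(np.linalg.norm(a-b),ed,'centre',(a+b)/2-n*.075)
```

```text
[0.5661 0.3605 0.02  ]
[0.5865 0.2458 0.02  ]
[0.4406 0.3363 0.02  ]
[0.4611 0.2218 0.02  ]
0.11652227706267858 [-0.17518985  0.98453467  0.        ] centre [0.50248519 0.29002873 0.02      ]
```

Call:
arm_command(
  steps=[
    {"xyz": [-0.2,4,-0.4],"spin": 0,"claw": 3.0},
    {"xyz": [-0.2,8,-0.4],"spin": 0,"claw": 3.0},
    {"xyz": [-0.2,10.3,-0.4],"spin": 0,"claw": 3.0},
    {"xyz": [-0.2,11,-0.4],"spin": 0,"claw": 3.0},
    {"xyz": [-0.2,11.3,-0.4],"spin": 0,"claw": 3.0},
    {"xyz": [-0.2,11.4,-0.4],"spin": 0,"claw": 3.0},
    {"xyz": [-0.2,11.4,-0.4],"spin": 0,"claw": 3.0},
    {"xyz": [-0.2,11.4,-0.4],"spin": 0,"claw": 3.0},
  ],
)

```text
clock: 6.55
tool_pos: [0.5037, 0.2902, 0.186]
ee_rot: [-0.541, 0.454, -0.455, 0.543]
contact_force: [-0.0, 0.4, -0.4]
gripper_width: 0.0353
```

Call:
arm_command(
  steps=[
    {"xyz": [0,0.1,0],"spin": 0,"claw": 3.0},
    {"xyz": [0,0.2,0],"spin": 0,"claw": 3.0},
    {"xyz": [0,0.25,0],"spin": 0,"claw": 3.0},
    {"xyz": [0,0.25,0],"spin": 0,"claw": 3.0},
  ],
)

```text
clock: 6.95
tool_pos: [0.5033, 0.2902, 0.1839]
ee_rot: [-0.542, 0.454, -0.455, 0.542]
contact_force: [-2.7, -2.5, 11.7]
gripper_width: 0.0351
```

Contact with the tray floor, at about the expected height. Releasing and rising.

Call:
arm_command(
  steps=[
    {"xyz": [0,0,0],"spin": 0,"claw": 3.0},
    {"xyz": [0,0,0],"spin": 0,"claw": 5.8},
    {"xyz": [0,0,0],"spin": 0,"claw": 5.8},
    {"xyz": [0,0,0],"spin": 0,"claw": 5.8},
    {"xyz": [0,0,0],"spin": 0,"claw": 5.8},
    {"xyz": [0,-4,0],"spin": 0,"claw": 5.8},
    {"xyz": [0,-8,0],"spin": 0,"claw": 5.8},
    {"xyz": [0,-12,0],"spin": 0,"claw": 8.5},
    {"xyz": [0,-16,0],"spin": 0,"claw": 8.5},
    {"xyz": [0,-16,0],"spin": 0,"claw": 8.5},
  ],
)

```text
clock: 7.95
tool_pos: [0.5045, 0.2918, 0.3479]
ee_rot: [-0.539, 0.453, -0.455, 0.545]
contact_force: [0.8, 0.7, 0.3]
gripper_width: 0.0851
```

```bash
python3 snap.py w5
python3 - <<'E'
from rig import *
from go import *
print(rel(sense(),[.529,-.3035,.34],None))
E
```

```text
7.95 [0.5045 0.2918 0.3479] [0.75 0.73 0.31] 0.0851 [-0.01  0.51 -0.74  1.77  0.41  1.   -2.3 ] ('cur ang', np.float64(-79.93), 'tilt', array([-0.0031, -1.    ,  0.0094]))
([58.95, 0.39, -7.9], 0, 'cur ang', np.float64(-79.95), 'tilt', array([-0.0015, -1.    ,  0.0059]))
```

View pics/w5.png

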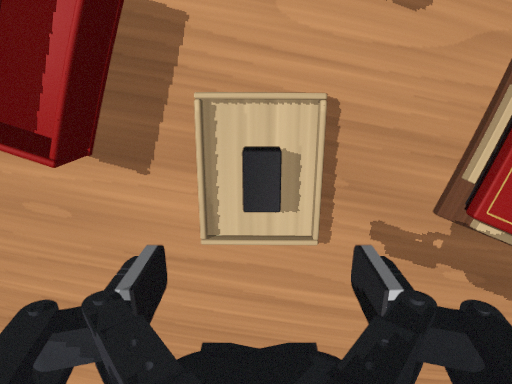

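The block lies flat in the middle of the tray at (262,180) and is released. Moving to above the knob.

Call:
arm_command(
  steps=[
    {"xyz": [58.9,0.4,-7.9],"spin": -35,"claw": 8.5},
    {"xyz": [58.9,0.4,-7.9],"spin": -35,"claw": 8.5},
    {"xyz": [58.9,0.4,-7.9],"spin": -35,"claw": 8.5},
    {"xyz": [58.9,0.4,-7.9],"spin": -35,"claw": 8.5},
    {"xyz": [58.9,0.4,-7.9],"spin": -35,"claw": 8.5},
    {"xyz": [58.9,0.4,-7.9],"spin": -35,"claw": 8.5},
    {"xyz": [58.9,0.4,-7.9],"spin": -35,"claw": 8.5},
    {"xyz": [58.9,0.4,-7.9],"spin": -35,"claw": 8.5},
    {"xyz": [58.9,0.4,-7.9],"spin": -35,"claw": 8.5},
    {"xyz": [58.9,0.4,-7.9],"spin": -35,"claw": 8.5},
    {"xyz": [58.9,0.4,-7.9],"spin": -35,"claw": 8.5},
    {"xyz": [58.9,0.4,-7.9],"spin": -35,"claw": 8.5},
    {"xyz": [58.9,0.4,-7.9],"spin": -35,"claw": 8.5},
    {"xyz": [58.9,0.4,-7.9],"spin": -35,"claw": 8.5},
    {"xyz": [58.9,0.4,-7.9],"spin": -35,"claw": 8.5},
    {"xyz": [58.9,0.4,-7.9],"spin": -35,"claw": 8.5},
    {"xyz": [58.9,0.4,-7.9],"spin": -35,"claw": 8.5},
    {"xyz": [58.9,0.4,-7.9],"spin": -35,"claw": 8.5},
  ],
)

```text
clock: 9.8
tool_pos: [0.5284, -0.3028, 0.3384]
ee_rot: [0.654, -0.27, 0.27, -0.654]
contact_force: [-0.1, -0.3, 0.3]
gripper_width: 0.0853
```

```bash
python3 snap.py w6
python3 - <<'E'
import cv2
a=cv2.imread('pics/w6.png');cv2.imwrite('pics/w6b.png',cv2.resize(a,(768,576),interpolation=cv2.INTER_CUBIC))
E
```

```text
9.8 [ 0.5284 -0.3028  0.3384] [-0.1  -0.31  0.31] 0.0853 [ 1.05  0.59 -0.78  1.71  0.47  1.04 -0.68] ('cur ang', np.float64(-44.84), 'tilt', array([ 2.e-04, -1.e+00, -1.e-04]))
```

View pics/w6b.png

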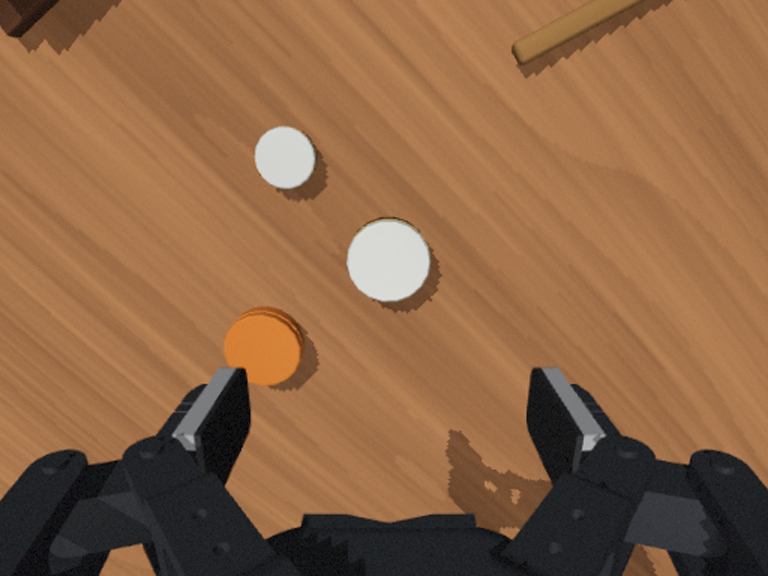

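The large white knob is at (388,261) in the enlarged picture, with small white at (285,157) and orange at (263,348). It is clearly the larger white one.

Run:
```python
from fit import *;import json
from go import *
from rig import *
m=json.load(open('pics/w6.json'));a=cv2.imread('pics/w6.png')[:,:,::-1].astype(int)
k=(a.min(2)>130)&(a.max(2)-a.min(2)<45)
n,l,st,c=cv2.connectedComponentsWithStats(k.astype(np.uint8))
for p in((259,174),(190,105)):
    v=l[p[1],p[0]];P=plane(m,c[v],.018);print(c[v],st[v],P.round(4))
    x0,x1=c[v][0]-st[v][2]/2,c[v][0]+st[v][2]/2
    print('dia',np.linalg.norm(plane(m,(x0,c[v][1]),.018)-plane(m,(x1,c[v][1]),.018)))
v=l[174,259]
sc,si=camera_model('scene'),camera_model('side')
print(tri([(m,c[v]),(sc,(133.2,161.4)),(si,(321.7,339.5))]))
P=plane(m,c[v],.018)
print(rel(sense(),[P[0],P[1],.178],-45))
```

```text
[258.43179881 173.4488491 ] [ 231  147   56   54 2346] [ 0.5283 -0.3029  0.018 ]
dia 0.0517253440987805
[189.30138037 104.48542945] [ 170   84   40   42 1304] [ 0.5294 -0.216   0.018 ]
dia 0.03526847060053938
(array([ 0.52822004, -0.30367447,  0.01418723]), [0.6, 0.9, 1.3])
([-0.02, 16.04, 0.01], np.float64(0.14), 'cur ang', np.float64(-44.86), 'tilt', array([ 3.e-04, -1.e+00, -1.e-04]))
```

Call:
arm_command(
  steps=[
    {"xyz": [0,5,0],"spin": 0,"claw": 8.5},
    {"xyz": [0,10,0],"spin": 0,"claw": 8.5},
    {"xyz": [0,13,0],"spin": 0,"claw": 8.5},
    {"xyz": [0,15,0],"spin": 0,"claw": 8.5},
    {"xyz": [0,16,0],"spin": 0,"claw": 8.5},
    {"xyz": [0,16.2,0],"spin": 0,"claw": 8.5},
    {"xyz": [0,16.2,0],"spin": 0,"claw": 7},
    {"xyz": [0,16.2,0],"spin": 0,"claw": 6},
    {"xyz": [0,16.2,0],"spin": 0,"claw": 4.5},
    {"xyz": [0,16.2,0],"spin": 0,"claw": 4.5},
    {"xyz": [0,16.2,0],"spin": 0,"claw": 4.5},
    {"xyz": [0,16.2,0],"spin": 0,"claw": 4.5},
    {"xyz": [0,16.2,0],"spin": 0,"claw": 4.5},
    {"xyz": [0,16.2,0],"spin": 0,"claw": 4.5},
  ],
  newtons=70,
)

```text
clock: 11.25
tool_pos: [0.5288, -0.3041, 0.1784]
ee_rot: [0.654, -0.269, 0.271, -0.653]
contact_force: [-1.1, 0.6, 6.9]
gripper_width: 0.0489
```

```bash
python3 snap.py w7
```

```text
11.25 [ 0.5288 -0.3041  0.1784] [-1.11  0.56  6.93] 0.0489 [ 0.95  0.8  -0.64  1.78  0.65  0.79 -0.81] ('cur ang', np.float64(-44.96), 'tilt', array([ 2.6e-03, -1.0e+00,  2.0e-04]))
```

View pics/w7.png

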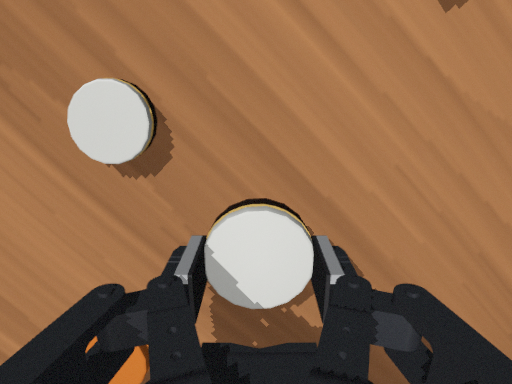

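The force reading of +7 N suggests the tips may have come close to the bench while closing. I'll regrip 4 mm higher so the tips stay clear of the lacquer later.

Call:
arm_command(
  steps=[
    {"xyz": [0,0,0],"spin": 0,"claw": 6},
    {"xyz": [0,0,0],"spin": 0,"claw": 6},
    {"xyz": [0,-0.2,0],"spin": 0,"claw": 6},
    {"xyz": [0,-0.4,0],"spin": 0,"claw": 6},
    {"xyz": [0,-0.4,0],"spin": 0,"claw": 6},
  ],
)

```text
clock: 11.8
tool_pos: [0.5283, -0.3039, 0.1805]
ee_rot: [-0.653, 0.27, -0.27, 0.653]
contact_force: [-0.2, -0.0, -0.3]
gripper_width: 0.0598
```

Call:
arm_command(
  steps=[
    {"xyz": [0,0,0],"spin": 0,"claw": 4.5},
    {"xyz": [0,0,0],"spin": 0,"claw": 4.5},
    {"xyz": [0,0,0],"spin": 0,"claw": 4.5},
    {"xyz": [0,0,0],"spin": 0,"claw": 4.5},
    {"xyz": [0,0,0],"spin": 0,"claw": 4.5},
  ],
  newtons=60,
)

```text
clock: 12.3
tool_pos: [0.5283, -0.3038, 0.181]
ee_rot: [0.654, -0.27, 0.27, -0.653]
contact_force: [-2.4, 0.2, 7.5]
gripper_width: 0.0491
```

```bash
python3 snap.py w8
```

```text
12.3 [ 0.5283 -0.3038  0.181 ] [-2.38  0.23  7.52] 0.0491 [ 0.95  0.79 -0.65  1.78  0.64  0.79 -0.81] ('cur ang', np.float64(-44.94), 'tilt', array([ 6.e-04, -1.e+00, -3.e-04]))
```

View pics/w8.png

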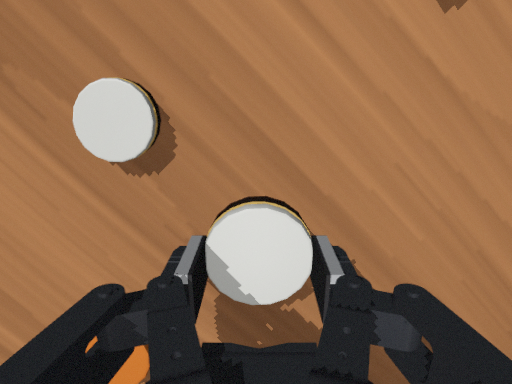

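Call:
arm_command(
  steps=[
    {"xyz": [0,-2,0],"spin": 0,"claw": 4.5},
    {"xyz": [0,-5,0],"spin": 0,"claw": 4.5},
    {"xyz": [0,-8,0],"spin": 0,"claw": 4.5},
    {"xyz": [-3,-8,3],"spin": 0,"claw": 4.5},
    {"xyz": [-6,-8,6],"spin": 0,"claw": 4.5},
    {"xyz": [-9,-8,9],"spin": 0,"claw": 4.5},
    {"xyz": [-12,-8,12],"spin": 0,"claw": 4.5},
    {"xyz": [-15,-8,15],"spin": 0,"claw": 4.5},
    {"xyz": [-18,-8,18],"spin": 0,"claw": 4.5},
    {"xyz": [-19.2,-8,19.2],"spin": 0,"claw": 4.5},
    {"xyz": [-19.2,-8,19.2],"spin": 0,"claw": 4.5},
    {"xyz": [-19.2,-8,19.2],"spin": 0,"claw": 4.5},
    {"xyz": [-19.2,-8,19.2],"spin": 0,"claw": 4.5},
  ],
)

```text
clock: 13.65
tool_pos: [0.528, -0.0341, 0.2604]
ee_rot: [0.653, -0.271, 0.271, -0.653]
contact_force: [-0.1, -0.2, -0.1]
gripper_width: 0.0493
```

```bash
python3 snap.py w9
python3 - <<'E'
import cv2
a=cv2.imread('pics/w9.png');cv2.imwrite('pics/w9b.png',cv2.resize(a,(768,576),interpolation=cv2.INTER_CUBIC))
E
```

```text
13.65 [ 0.528  -0.0341  0.2604] [-0.1  -0.18 -0.06] 0.0493 [ 0.62  0.58 -0.77  1.96  0.54  0.82 -1.23] ('cur ang', np.float64(-45.08), 'tilt', array([ 9.e-04, -1.e+00, -8.e-04]))
```

View pics/w9b.png

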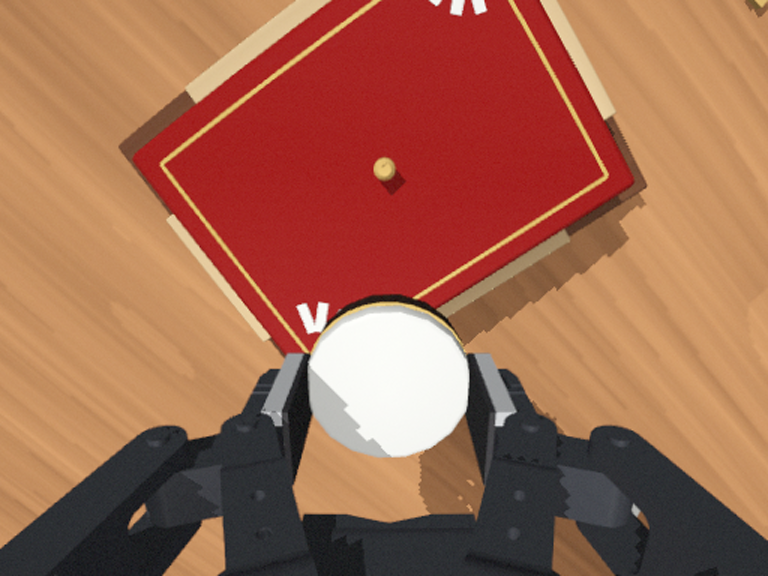

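```bash
cat > meas.py <<'E'
import sys,json
from fit import *
from scipy.optimize import minimize
def run(n,tcp,zoff=.163,pin_uv=None):
    m=json.load(open(f'pics/{n}.json'));a=cv2.imread(f'pics/{n}.png')[:,:,::-1].astype(int)
    # knob white
    k=(a.min(2)>110)&(a.max(2)-a.min(2)<45)
    c=proj(m,[[tcp[0],tcp[1],tcp[2]-zoff]])[0]
    yy,xx=np.mgrid[:384,:512];k&=(np.hypot(xx-c[0],yy-c[1])<75)
    k=cv2.morphologyEx(k.astype(np.uint8),cv2.MORPH_OPEN,np.ones((5,5)))
    _,l,st,cc=cv2.connectedComponentsWithStats(k);v=1+np.argmax(st[1:,4]);k=(l==v).astype(float)
    z=tcp[2]-zoff
    f=lambda q:np.abs(hullmask(m,disk(q[0]/100,q[1]/100,z,q[2]/100))-k).sum()
    r=minimize(f,[tcp[0]*100,tcp[1]*100,2.6],method='Nelder-Mead',options=dict(initial_simplex=[[tcp[0]*100+a,tcp[1]*100+b,2.6+c] for a,b,c in((0,0,0),(.5,0,0),(0,.5,0),(0,0,.15))]))
    K=r.x/100;print('knob',K.round(4),'px',st[v],'cost',r.fun,'off from TCP',(K[:2]-tcp[:2]).round(4))
    return m,a,K
if __name__=='__main__':
    n=sys.argv[1];tcp=np.array(eval(sys.argv[2]));uv=eval(sys.argv[3])
    m,a,K=run(n,tcp)
    x,y=map(int,uv);w=a[y-14:y+15,x-14:x+15]
    b=(w[:,:,1]>.45*w[:,:,0])&(w[:,:,0]>140)
    p=np.argwhere(b)[:,::-1]+[x-14,y-14];print('brass bbox',p.min(0),p.max(0),p.mean(0),len(p))
    P=plane(m,p.mean(0),.048);print('pin(mean,z.048)',P.round(4),'given px z.050',plane(m,uv,.05).round(4))
E
python3 meas.py w9 "[.528,-.0341,.2604]" "(257.3,111.5)"
python3 - <<'E'
import cv2
a=cv2.imread('pics/w9.png')[90:135,235:285];cv2.imwrite('pics/w9c.png',cv2.resize(a,None,fx=10,fy=10,interpolation=cv2.INTER_NEAREST))
E
```

```text
knob [ 0.5288 -0.0339  0.0257] px [ 205  204  108  101 8714] cost 276.5625 off from TCP [0.0008 0.0002]
brass bbox [249 105] [263 119] [255.70879121 112.05494505] 182
pin(mean,z.048) [0.5712 0.0108 0.048 ] given px z.050 [0.5722 0.0105 0.05  ]
```

View pics/w9c.png

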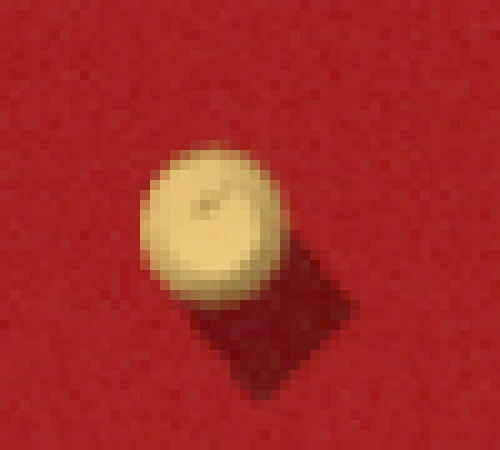

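Pin at (0.5712, 0.0108), knob centre at TCP+(0.8, 0.2) mm. Moving over the pin, with the knob's underside still about 5 mm above the tip.

Call:
arm_command(
  steps=[
    {"xyz": [0,0,2],"spin": 0,"claw": 4.5},
    {"xyz": [-0.1,0,4],"spin": 0,"claw": 4.5},
    {"xyz": [-0.2,0.5,5.5],"spin": 0,"claw": 4.5},
    {"xyz": [-0.2,1.5,6.2],"spin": 0,"claw": 4.5},
    {"xyz": [-0.2,2.3,6.2],"spin": 0,"claw": 4.5},
    {"xyz": [-0.2,2.3,6.2],"spin": 0,"claw": 4.5},
    {"xyz": [-0.2,2.3,6.2],"spin": 0,"claw": 4.5},
    {"xyz": [-0.2,2.3,6.2],"spin": 0,"claw": 4.5},
  ],
)

```text
clock: 14.5
tool_pos: [0.57, 0.0122, 0.2373]
ee_rot: [0.653, -0.271, 0.271, -0.653]
contact_force: [0.1, 0.0, -0.3]
gripper_width: 0.0488
```

```bash
python3 snap.py w10;python3 - <<'E'
from rig import *
s=sense();print(s['tool_pos'].round(4),s['contact_force'].round(2))
import meas
meas.run('w10',s['tool_pos'])
E
```

```text
14.5 [0.57   0.0122 0.2373] [ 0.06  0.02 -0.26] 0.0488 [ 0.48  0.67 -0.73  1.87  0.59  0.84 -1.33] ('cur ang', np.float64(-45.0), 'tilt', array([ 2.e-04, -1.e+00, -5.e-04]))
[0.5701 0.0124 0.2374] [-0.81 -0.95 -0.42]
knob [0.5708 0.0126 0.0257] px [ 205  204  108  101 8718] cost 287.875 off from TCP [0.0007 0.0002]
```

Call:
arm_command(
  steps=[
    {"xyz": [0.15,0,-0.1],"spin": 0,"claw": 4.5},
    {"xyz": [0.15,0.2,-0.1],"spin": 0,"claw": 4.5},
    {"xyz": [0.15,0.4,-0.1],"spin": 0,"claw": 4.5},
    {"xyz": [0.15,0.6,-0.1],"spin": 0,"claw": 4.5},
    {"xyz": [0.15,0.8,-0.1],"spin": 0,"claw": 4.5},
    {"xyz": [0.15,0.9,-0.1],"spin": 0,"claw": 4.5},
    {"xyz": [0.15,0.9,-0.1],"spin": 0,"claw": 4.5},
  ],
)

```text
clock: 15.25
tool_pos: [0.5706, 0.0113, 0.2281]
ee_rot: [-0.653, 0.27, -0.27, 0.653]
contact_force: [-0.5, -0.3, -1.0]
gripper_width: 0.0491
```

Run:
```python
from rig import *
s=sense();print(s['clock'],s['tool_pos'].round(4),s['contact_force'].round(2),s['torque'].round(3))
```

```text
15.25 [0.5706 0.0113 0.2281] [-0.5  -0.26 -1.  ] [-0.061 -0.087  0.01 ]
```

No force although the knob's underside is about 3 mm below the tip height, so the pin has entered the socket. Continuing down.

Call:
arm_command(
  steps=[
    {"xyz": [0,0.2,0],"spin": 0,"claw": 4.5},
    {"xyz": [0,0.35,0],"spin": 0,"claw": 4.5},
    {"xyz": [0,0.35,0],"spin": 0,"claw": 4.5},
    {"xyz": [0,0.35,0],"spin": 0,"claw": 4.5},
  ],
)

```text
clock: 15.65
tool_pos: [0.5706, 0.0112, 0.2247]
ee_rot: [-0.653, 0.27, -0.27, 0.653]
contact_force: [0.7, -0.9, -1.4]
gripper_width: 0.0489
```

Call:
arm_command(
  steps=[
    {"xyz": [0,0.1,0],"spin": 0,"claw": 4.5},
    {"xyz": [0,0.2,0],"spin": 0,"claw": 4.5},
    {"xyz": [0,0.2,0],"spin": 0,"claw": 4.5},
    {"xyz": [0,0.2,0],"spin": 0,"claw": 4.5},
  ],
)

```text
clock: 16.05
tool_pos: [0.5706, 0.0112, 0.2228]
ee_rot: [0.653, -0.27, 0.27, -0.653]
contact_force: [0.4, -0.4, 0.1]
gripper_width: 0.049
```

```bash
python3 snap.py w11;python3 - <<'E'
from rig import *
s=sense();print(s['tool_pos'].round(4),s['contact_force'].round(2),s['torque'].round(3))
import meas
meas.run('w11',s['tool_pos'])
E
```

```text
16.05 [0.5706 0.0112 0.2228] [ 0.39 -0.45  0.05] 0.049 [ 0.47  0.69 -0.71  1.87  0.61  0.81 -1.34] ('cur ang', np.float64(-44.94), 'tilt', array([ 1.e-04, -1.e+00,  0.e+00]))
[0.5707 0.0112 0.2228] [-0.25 -0.12  0.26] [-0.037 -0.123  0.022]
knob [0.5715 0.0117 0.0256] px [ 205  204  108  101 8717] cost 293.5 off from TCP [0.0009 0.0005]
```

Underside now at lid height and still concentric with the pin. Pressing in small steps.

Call:
arm_command(
  steps=[
    {"xyz": [0,0.1,0],"spin": 0,"claw": 4.5},
    {"xyz": [0,0.2,0],"spin": 0,"claw": 4.5},
    {"xyz": [0,0.3,0],"spin": 0,"claw": 4.5},
    {"xyz": [0,0.3,0],"spin": 0,"claw": 4.5},
    {"xyz": [0,0.3,0],"spin": 0,"claw": 4.5},
  ],
)

```text
clock: 16.6
tool_pos: [0.5707, 0.0113, 0.2203]
ee_rot: [0.654, -0.27, 0.27, -0.653]
contact_force: [-2.0, -1.0, 6.7]
gripper_width: 0.049
```

```bash
cat > avg.py <<'E'
from rig import *
import numpy as np
F=[];Z=[];T=[]
for i in range(8):
    camera("wrist") if i%2 else camera("side");s=sense();F.append(s['contact_force']);Z.append(s['tool_pos']);T.append(s['torque'])
print(s['clock'],np.mean(Z,0).round(4),np.mean(F,0).round(2),np.std(F,0).round(2),np.mean(T,0).round(3),s['gripper_width'])
E
python3 avg.py
```

```text
17.0 [0.5706 0.0113 0.2203] [-2.22 -0.59  7.2 ] [0.43 0.37 0.19] [-0.102  0.47   0.006] 0.048652885172391615
```

Call:
arm_command(
  steps=[
    {"xyz": [0,0.05,0],"spin": 0,"claw": 4.5},
    {"xyz": [0,0.1,0],"spin": 0,"claw": 4.5},
    {"xyz": [0,0.1,0],"spin": 0,"claw": 4.5},
    {"xyz": [0,0.1,0],"spin": 0,"claw": 4.5},
    {"xyz": [0,0.1,0],"spin": 0,"claw": 4.5},
  ],
)

```text
clock: 17.5
tool_pos: [0.5707, 0.0113, 0.2196]
ee_rot: [0.654, -0.27, 0.27, -0.653]
contact_force: [-3.1, -0.3, 9.6]
gripper_width: 0.0491
```

```bash
python3 avg.py; python3 snap.py c12 scene; python3 snap.py s12 side
python3 - <<'E'
import cv2,numpy as np
a=cv2.imread('pics/c12.png')[130:270,190:370];b=cv2.imread('pics/s12.png')[150:280,160:340]
A=cv2.resize(a,(540,420)[:2],interpolation=cv2.INTER_CUBIC);B=cv2.resize(b,(420,303),interpolation=cv2.INTER_CUBIC)
cv2.imwrite('pics/c12b.png',A);cv2.imwrite('pics/s12b.png',cv2.resize(b,(720,520),interpolation=cv2.INTER_CUBIC))
E
```

```text
17.9 [0.5706 0.0113 0.2196] [-2.85 -0.92  9.96] [0.28 0.39 0.48] [-0.129  0.65  -0.002] 0.04927852860886745
17.9 [0.5706 0.0114 0.2196] [-2.55 -0.97  9.37] 0.0493 [ 0.47  0.69 -0.71  1.87  0.61  0.81 -1.35] ('cur ang', np.float64(-44.94), 'tilt', array([ 7.e-04, -1.e+00, -3.e-04]))
17.95 [0.5706 0.0114 0.2196] [-2.5  -1.12  9.05] 0.0484 [ 0.47  0.69 -0.71  1.87  0.61  0.81 -1.35] ('cur ang', np.float64(-44.94), 'tilt', array([ 7.e-04, -1.e+00, -3.e-04]))
```

View pics/c12b.png

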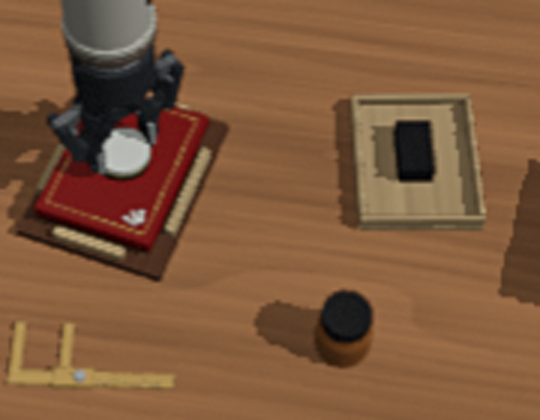

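View pics/s12b.png

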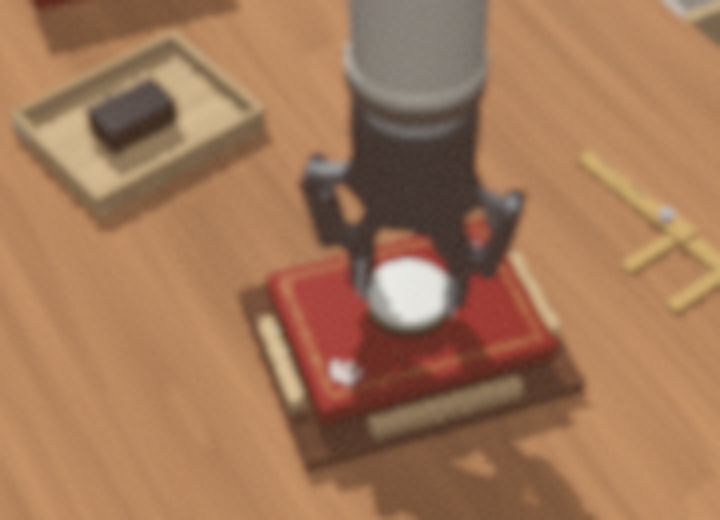

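Both views show the knob flat in the middle of the lid and still gripped. The block is in the tray, and the calipers and jar look untouched. The push is steady at about 10 N, so I'm handing in.

Run:
```python
from rig import *
print(finish_job())
```

```text
the job is handed in; nothing more can be done
None
```

The charcoal block is back in its tray, flat on the floor near the middle. The larger white knob is on the brass pin, and I handed in at about 18 s with the arm still holding it pressed at about 10 N.

- **Knob choice:** I picked the larger of the two white knobs (51.7 mm measured against 35 mm) and ignored the orange one.
- **Seating:** The knob went past the pin-tip height without resistance. It first felt the lid at TCP 0.2227 m, against 0.223 m expected. The fingertips should be about 8 mm clear of the lacquer (worked out from the given finger length).
- **Push:** The lid has sunk about 3.1 mm, which matches a push of about 9.3 N. The averaged force reading was 9.96 N, and single later readings were 9.0–9.4 N.
- **Other objects:** The last pictures show the calipers and jar apparently where they were. I did not measure them, nor check the burnishing stick and the open box closely; the arm never went near either.

**Small disagreements:**
- About 2.9 N of sideways force remains on the knob.
- My first two camera estimates of the tray centre differed by about 10 mm; the wrist camera settled it before I placed the block.
- The gripper read 49 mm on the 52 mm knob; I put this down to the pads giving under the grip.

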